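# Release the eccentric lock and dock the filter slide

## Task

Turn the eccentric lock cam with a fingertip against its upright peg until the cam's low (thin) side faces the slide's follower arm, and only then push the sample slide forward by its upright rear plate until it is fully home in the filter reader, and take the hand away. Touch and push only: leave the filter cassette untouched in the slide's pocket, and leave the beaker, the jar and the carton where they stand.

Things in the scene. Friction and masses are not known exactly. Their poses are not given: they have to be found in the camera images.
- stage: Fixed aluminium base plate 330 x 220 x 12 mm on the black bench (z = 0); it carries reader, slide and cam. Its x axis is 'forward' (the slide's travel, into the reader), y left, z up. Origin on the bench, under the slide's centre line; the plate covers x -130 to 200, y -65 to 155 mm. Frame 'stage' below.
- reader_mouth (a point): Middle of the mouth of the fixed cream reader, 40 mm above the bench. The reader is a box, stage x 45 to 165 mm, y -60 to 60 mm, top 88 mm above the bench; roof underside 54 mm. The slide's front and the cassette go in here.
- slide (a joint): Travel of the aluminium sample slide along stage +x in m: 0 at the start (back), 0.036 at its end stop (fully home). Stays where left; 2.5 N friction. Deck 70 mm wide, top 28 mm above the bench, at the start stage x -100 to 50 mm. The cam blocks it: no advance at the cam's high point, free to go fully home within about 0.6 rad of the low point.
- follower (a point): Middle of the flat front face of the slide's steel follower arm, which meets the cam's edge. The arm is 20 mm thick in x, 28.5 to 44 mm above the bench, and reaches from the slide to stage y = 125 mm. At the start this face is at stage x = -60 mm. Moves with the slide.
- push_plate (a point): Point on the rear face (towards stage -x) of the slide's upright rear plate, on its centre line, 60 mm above the bench. The plate is 8 mm thick in x, 54 mm wide in y, top 77 mm above the bench. Push this face towards stage +x. Moves with the slide; axes as the stage's.
- pocket (a point): Centre of the floor of the pocket on the slide's deck, 28 mm above the bench: 44 x 44 mm inside, walls 6 mm high; holds the cassette. Lies 108 mm ahead (stage +x) of push_plate. Moves with the slide; axes as the stage's.
- cam (a joint): Cam angle in rad about cam_axis, anticlockwise positive from above. 0 = low point: thin side faces the follower, peg straight ahead (stage +x) of the axis. Starts at 2.4 to 2.95, near the high point, so turn it clockwise, peg passing the stage's +y side. Range -0.6 to 3.05. Stays where left; friction 0.2 N m (5 N at the peg).
- cam_axis (a point): On the cam's vertical turning axis, at the top of its disc, 46 mm above the bench (fixed). The cam is a steel disc 72 mm across, 16 mm thick; its centre lies 20 mm off the axis on the peg's side, so its edge is 16 mm from the axis at the low side, 56 mm at the high side. A bolt head here stands 5 mm up.
- cam_peg (a point): Top centre of the upright steel peg on the cam, 90 mm above the bench: 14 mm in diameter, standing from 46 to 90 mm above the bench, 40 mm from the axis: at cam angle a it is at 40 mm x (cos a, sin a) from the axis in the stage frame. Turns with the cam.
- cassette: White plastic filter cassette, a disc 37 mm across and 18 mm high, loose in the slide's pocket; its origin is the centre of its underside. It rides along with the slide and is not to be touched.
- beaker: Small glass beaker, 60 mm across, 70 mm high, open, standing loose on the bench beside the stage; a bystander. Origin: centre of its underside.
- jar: Amber glass jar, 48 mm across, 60 mm high, white lid, standing loose on the bench beside the stage; a bystander. Origin: centre of its underside.
- carton: Small cardboard carton, 55 x 45 x 40 mm high, standing loose on the bench beside the stage; a bystander. Origin: centre of its underside.

How it is judged (in metres and radians):
On the way, in this order (a step that is already met when the one before it is completed fails the run):
1. the cam is turned to its low point while the slide is still back (value of joint cam between -0.45 and 0.45 rad and value of joint slide below 0.014 m), for 0.2 s.
2. the slide is pushed fully home (value of joint slide above 0.032 m), for 0.2 s.
At the end, for the whole second after the job is handed in: The slide is home (at least 32 of its 36 mm), the cam is within 0.45 rad of its low point, the cassette's underside centre is within 9 mm of the pocket's centre, and slide and cam are at rest (value of joint cam between -0.45 and 0.45 rad and value of joint slide above 0.032 m and velocity of joint slide between -0.005 and 0.005 m/s and velocity of joint cam between -0.1 and 0.1 rad/s and distance between cassette and pocket below 0.009 m); the robot touches nothing.
It fails at once if the slide was forced forward (over 14 mm) with the cam away from its low point (over 0.75 rad) (value of joint slide above 0.014 m and value of joint cam above 0.75 rad).
It fails at once if the cassette was touched by the robot (contact force between any of the fingers, the arm and cassette above 0.5 N).
It fails at once if the cassette was lifted out of its pocket (z of cassette in the frame of pocket above 0.012 m).
It fails at once if the beaker, the jar or the carton was moved more than 20 mm or lifted (distance of any of beaker, jar, carton from where it was at the start of the episode above 0.02 m).
It also fails if it takes over 53 s, if anything falls off the work surface, if the arm or the gripper's body presses on something with over 40 N, if the wrist force passes 120 N, or if a joint passes its speed limit or range.

## Robot

A 6-joint arm with a two-finger parallel gripper is mounted at the origin on the work surface. World frame = base frame: x ahead of the robot, y to its left, z up, the work surface at z = 0. Lengths are in m, angles in degrees, forces in N, time in s.
With the tool pointing down it reaches from about 0.4 to 0.825 m from the base axis. Payload 7 kg.
Tool frame: the origin (TCP) lies at the very end of the fingers, on their centre line; the grasp point (between the pads) lies 19 mm behind it (ctrl.grip_point_offset is the distance from the TCP to the grasp point, in m); x points along the fingers, z is the direction in which the jaws open and shut, and the axes are right-handed (so a half turn about x gives the same grasp; the last joint's range is limited). The gripper opens to 88 mm and grips with 3 to 60 N. Pads are 19 mm wide; open, the fingers measure 130 mm over their backs; the gripper's body (78 mm by 193 mm) begins 47 mm behind the grasp point.
Start: joints at [-55.342, 20.546, 0.682, 0, -70.136, -16.507], TCP at [0.21, -0.641, 0.227] pointing down, gripper open.
Joint ranges: [-176.03, 176.03], [-82.01, 121.73], [-58.28, 71.71], [-173.87, 95.51], [-174.79, -0.11], [-173.66, 173.66]. Speed limits (degrees/s): [136.94, 136.94, 172.46, 180, 180, 180].

## Interface

Orientations are given as [roll, pitch, yaw] about the fixed x, y, z axes, in that order (R = Rz(yaw) Ry(pitch) Rx(roll)).
In Python, from plant import get_obs, snapshot, calibration, close_job, ctrl gives the robot as it stands.
- The arm moves only by the tool move_arm, never from a script. Its argument "commands" is a list that holds one entry, the list of rows, each a list of 4 numbers: the shift along the tool's x, y, z in cm, then the turn about the tool's x in rad. In form: [[[dx, dy, dz, spin], ...]]. A call has 1 to 8 rows; each row shifts and turns the commanded pose from where the row before left it, along the tool's axes as they then stand; what a row does not reach is not made up. A row lasts 1/10 s, in which the tool goes at most 50 mm and 8.59 degrees, less where a joint would pass 70% of its speed; a pose out of reach is approached as far as the arm can. A call with a gripper value outside its range is refused whole. "jaw" is the finger opening in cm, from 0 to 8.76, set as the call begins (left out, the last holds). The fingers move at their own pace and stop on an object; the grip force is fixed at half the most. Time passes only in rows, so rows that do not move let the fingers close. It gives the time, the measured TCP pose, the force and the opening at its end, in the units of the state.
- get_obs(): the state, without advancing time (a new reading comes with each control period).
- snapshot(name): name is "scene" or "top" or "wrist"; returns (picture, depth): 384x512x3 uint8, red, green, blue; 384x512 float32, m along the optical axis (not along the pixel's ray), 0 where there is no reading.
- calibration(name): a dict with "mtx" (3x3 intrinsics, pixels), "T" (4x4, takes a point from camera to world coordinates); the wrist camera has in their place "tool_from_camera" (4x4, takes a point from camera to tool coordinates, whose origin is the TCP and whose axes are the tool frame's). Camera axes: x right, y up, looking along -z (the intrinsics and any distortion apply to the point x, -y, -z); pixel columns grow to the right and rows downward; lengths in m; the calibration is good to about 2 mm. A picture is of the moment at which its call begins: read the wrist's pose just before it. calibration takes no time and is no camera call.
- close_job(): hands the job in, once; it reports no verdict.
The state is a dict: "clock": time; "joint_pos": joint angles; "qvel": joint speeds; "tau": joint torques, N m; "tool_pos": TCP position; "orientation": TCP orientation; "force": force on the tool from outside, world axes, zero at the start; "moment": the same for the moment, N m; "opening": finger opening in m.
Only numpy, scipy, OpenCV 4.12 (cv2) and the standard library are available. Lean on these libraries where they do the work, as an engineer would, in place of code of your own. Each camera call takes 0.05 s, during which the arm holds its last target. There are 200 camera calls.

## Working session

There is one attempt and no reset: what is moved stays moved. The work goes in short steps, Python scripts to look and compute and a tool call to move; the robot and the scene stay as the last step left them, time stands still between calls to the robot, and variables do not carry over. Pictures are saved under pics/ and viewed, about 8 in all and at most 12, crops included, and the job is handed in when it is done.

Besides the shell and the picture viewer there is one more tool, called after "Request:" as name(argument=value, ...) on one line, values as JSON. move_arm: Moves the arm, as the interface text tells. Its arguments: {"type":"object","properties":{"commands":{"type":"array"},"jaw":{"type":"number"}},"required":["commands"]}

```bash
ls; mkdir -p pics; python3 - <<'E'
from plant import *
import cv2,numpy as np
o=get_obs();print(o)
for n in("scene","top"):
    p,d=snapshot(n);np.savez(n+'.npz',p=p,d=d);cv2.imwrite(f'pics/{n}0.png',p[...,::-1]);c=calibration(n);print(n,c)
print(calibration("wrist"))
E
```

```text
pics
{'clock': 0.0, 'joint_pos': array([-5.53414433e+01,  2.05900886e+01,  6.32150993e-01, -2.13807863e-02,
       -7.01356318e+01, -1.65058577e+01]), 'qvel': array([-0.0514632 , -0.02810955,  0.13701181, -0.06039676, -0.00655152,
        0.08870833]), 'tau': array([ 2.50460238e-03, -5.82711482e+01,  2.93062466e+01,  6.99718729e+00,
        6.91790512e-03, -9.12208907e-05]), 'tool_pos': array([ 0.2101037 , -0.64093387,  0.2256216 ]), 'orientation': array([  4.38424303,  89.90429551, 112.5296605 ]), 'force': array([-0.42477441, -0.52885106,  0.23764597]), 'moment': array([ 0.02349239, -0.02419654, -0.00422707]), 'opening': 0.08781680698312264}
scene {'mtx': array([[426.1828117 ,   0.        , 261.85286866],
       [  0.        , 426.1828117 , 194.24006849],
       [  0.        ,   0.        ,   1.        ]]), 'T': array([[-0.39316931, -0.72038909,  0.57136455,  1.17567383],
       [ 0.91941333, -0.30136826,  0.25269803,  0.27986138],
       [-0.00984976,  0.62467329,  0.78082409,  0.83400957],
       [ 0.        ,  0.        ,  0.        ,  1.        ]])}
top {'mtx': array([[497.49668
[... 213 characters left out ...]
0.99913155, -0.02597528, -0.03257957,  0.01281607],
       [-0.03397203,  0.05510188,  0.99790264,  1.13184996],
       [ 0.        ,  0.        ,  0.        ,  1.        ]])}
{'mtx': array([[297.57507804,   0.        , 255.69493996],
       [  0.        , 297.57507804, 188.5996594 ],
       [  0.        ,   0.        ,   1.        ]]), 'tool_from_camera': array([[ 4.50705379e-04,  2.46254253e-01, -9.69205159e-01,
        -1.58100689e-01],
       [-6.46873316e-04,  9.69205126e-01,  2.46253944e-01,
         6.60190947e-02],
       [ 9.99999689e-01,  5.15964978e-04,  5.96121268e-04,
         9.73407004e-04],
       [ 0.00000000e+00,  0.00000000e+00,  0.00000000e+00,
         1.00000000e+00]])}
```

View pics/top0.png

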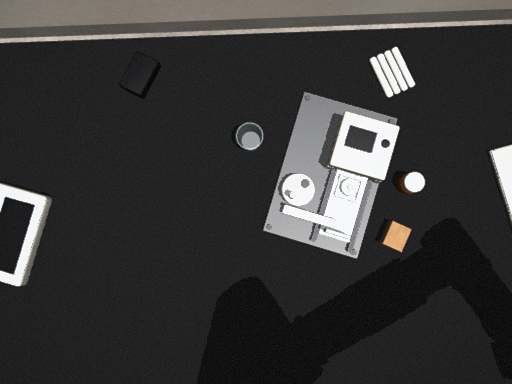

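View pics/scene0.png

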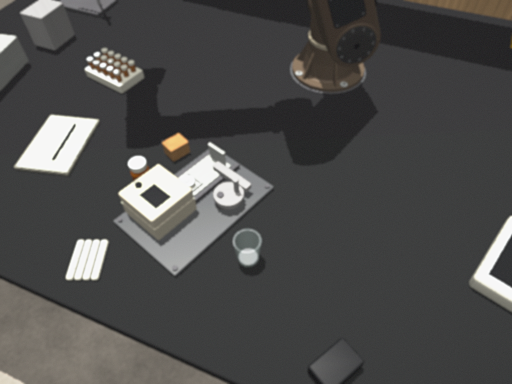

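```bash
cat > h.py <<'E'
import numpy as np,cv2
from plant import *
def cloud(d,c):
    v,u=np.mgrid[:384,:512];K=c['mtx']
    P=np.stack([(u-K[0,2])/K[0,0]*d,-(v-K[1,2])/K[1,1]*d,-d],-1)
    return P@c['T'][:3,:3].T+c['T'][:3,3]
def ray(c,u,v,z):
    K=c['mtx'];r=c['T'][:3,:3]@np.array([(u-K[0,2])/K[0,0],-(v-K[1,2])/K[1,1],-1]);t=c['T'][:3,3]
    return t+r*(z-t[2])/r[2]
E
python3 - <<'E'
from h import *
for n in("top","scene"):
    f=np.load(n+'.npz');c=calibration(n);W=cloud(f['d'],c);p=f['p']
    g=cv2.cvtColor(p,cv2.COLOR_RGB2GRAY)
    roi=(abs(W[...,0]-.6)<.25)&(abs(W[...,1]+.1)<.3)
    print(n,'bench z',np.median(W[roi&(g<20)][:,2]),'plate z',np.median(W[roi&(g>60)&(g<120)][:,2]))
    m=(roi&(g>45)&(W[...,2]<.13)&(W[...,2]>.006)).astype(np.uint8)
    k,l,s,_=cv2.connectedComponentsWithStats(m);i=1+np.argmax(s[1:,4])
    pts=W[l==i];print(len(pts))
    ct=cv2.findContours((l==i).astype(np.uint8),0,1)[0][0][:,0]
    q=np.array([ray(c,*t,.012)[:2] for t in ct if W[t[1],t[0],2]<.02],np.float32)
    r=cv2.minAreaRect(q*1000);print(r,cv2.boxPoints(r))
    if n=='top': cv2.imwrite('pics/crop0.png',cv2.resize(p[85:265,255:435,::-1],None,fx=3.3,fy=3.3,interpolation=cv2.INTER_CUBIC))
    else: cv2.imwrite('pics/crop1.png',cv2.resize(p[130:275,110:280,::-1],None,fx=4,fy=4,interpolation=cv2.INTER_CUBIC))
E
```

```text
top bench z -0.000275081122146581 plate z 0.015071135809187952
14488
((660.4837646484375, -126.00216674804688), (219.53927612304688, 329.3708190917969), 71.91429138183594) [[ 469.85812  -179.2236  ]
 [ 782.9558   -281.47327 ]
 [ 851.1094    -72.78073 ]
 [ 538.0117     29.468933]]
scene bench z nan plate z -0.0005330623220419217
11281
((652.4813842773438, -158.010986328125), (294.7750549316406, 330.0604248046875), 71.74005889892578) [[ 449.58057  -246.26811 ]
 [ 763.02075  -349.6855  ]
 [ 855.3822    -69.75386 ]
 [ 541.942      33.663513]]
  return _methods._mean(a, axis=axis, dtype=dtype,
  ret = ret.dtype.type(ret / rcount)
```

View pics/crop0.png

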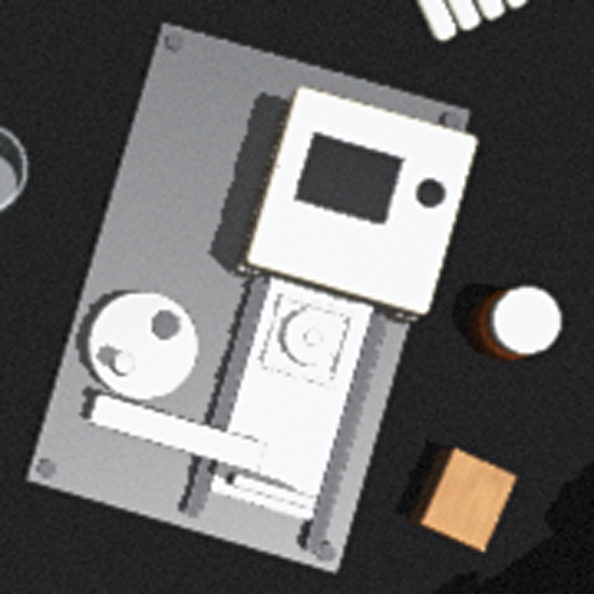

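View pics/crop1.png

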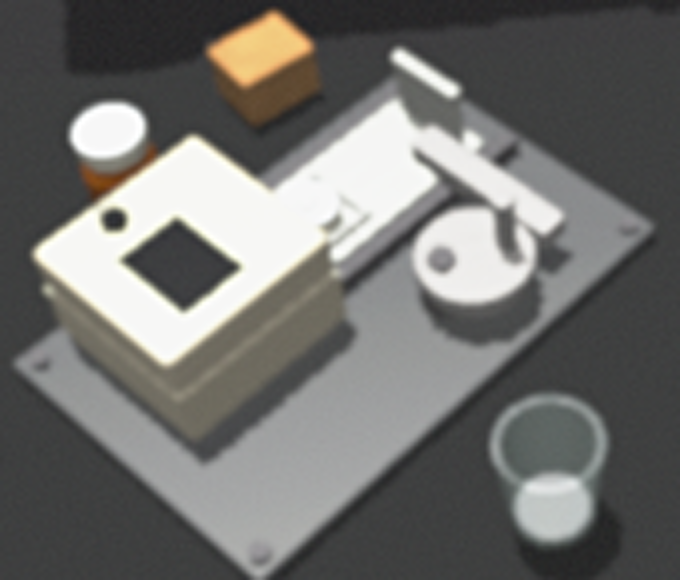

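```bash
cat >> h.py <<'E'
from scipy.spatial.transform import Rotation as Ro
YAW=np.deg2rad(-18.087)
S=np.array([[np.cos(YAW),-np.sin(YAW)],[np.sin(YAW),np.cos(YAW)]])
O=np.array([.66048,-.1260])-S@np.array([.035,.045])
st=lambda w:S.T@(np.asarray(w)[:2]-O)
wo=lambda s:S@np.asarray(s)+O
def tool(o): return Ro.from_euler('xyz',o['orientation'],degrees=True).as_matrix()
E
python3 - <<'E'
from h import *
print('O',O)
t=calibration('top');s=calibration('scene')
T=lambda u,v:(255+(u+.5)/3.3-.5,85+(v+.5)/3.3-.5)
Q=lambda u,v:(110+(u+.5)/4-.5,130+(v+.5)/4-.5)
for n,a,b,z in [('bolt',T(167,322),Q(441,259),.051),('peg',T(122,363),Q(508,208),.09),('plateL',T(235,480),Q(394,52),.077),('plateR',T(310,508),Q(459,92),.077)]:
    print(n,st(ray(t,*a,z))*1e3,st(ray(s,*b,z))*1e3)
for n,u,v in [('readTL',296,88),('readTR',477,138),('readBR',430,318),('readBL',247,265)]:print(n,st(ray(t,*T(u,v),.088))*1e3)
f=np.load('top.npz');g=f['p'];
# disc contour circle
for n,u,v,z in [('discL',90,345,.046),('discR',197,345,.046),('discT',145,291,.046),('cass',312,337,.046),('folTipF',100,390,.044),('folF',262,437,.044)]:print(n,st(ray(t,*T(u,v),z))*1e3)
for n,u,v,z in [('beaker',8,165,.07),('jar',527,320,.06),('carton',468,500,.04)]:print(n,st(ray(t,*T(u,v),z))*1e3)
R=tool(get_obs());print(R)
for k in (1,2): print('tool axis',k,'world az',np.rad2deg(np.arctan2(R[1,k],R[0,k])))
E
```

```text
O [ 0.61323875 -0.15791025]
bolt [-2.26129589 94.67741435] [-2.34647179 97.39204416]
peg [-38.9343035  116.47149076] [-34.1053797  124.66060627]
plateL [-89.26329872  25.99488665] [-88.62172947 -26.71509039]
plateR [-92.63204872 -24.47516939] [-90.28892812  28.98620013]
readTL [161.56738366  59.94120717]
readTR [162.78090734 -58.73245335]
readBR [ 44.0349466  -61.70783048]
readBL [43.66371568 58.09643034]
discL [-30.91876062 138.8214209 ]
discR [-10.78249826  71.22121155]
discT [ 13.79895335 114.15514373]
cass [15.83311604  0.36263014]
folTipF [-57.50216542 123.99419756]
folF [-56.68646489  13.16813713]
beaker [ 65.01636635 223.58901756]
jar [  64.42789007 -127.3735006 ]
carton [ -57.53160687 -127.7799281 ]
[[-5.78842500e-04 -9.50263017e-01 -3.11448011e-01]
 [ 1.38441306e-03 -3.11448527e-01  9.50262016e-01]
 [-9.99998874e-01  1.18879347e-04  1.49583617e-03]]
tool axis 1 world az -161.8534527433204
tool axis 2 world az 108.1465370681019
```

Request:
move_arm(commands=[[[0, -0.78, 2.817, 0], [0, -0.78, 2.817, 0], [0, -0.78, 2.817, 0], [0, -0.78, 2.817, 0], [0, -0.78, 2.817, 0], [0, -0.78, 2.817, 0], [0, -0.78, 2.817, 0], [0, -0.78, 2.817, 0]]], jaw=0)

```text
clock: 0.9
tool_pos: [0.199, -0.4065, 0.2262]
orientation: [18.7, 90.0, 126.9]
force: [0.6, -0.1, 1.3]
opening: 0.0294
```

Request:
move_arm(commands=[[[0, -0.78, 2.817, 0], [0, -0.78, 2.817, 0], [0, -0.78, 2.817, 0], [0, -0.78, 2.817, 0], [0, -0.78, 2.817, 0], [0, -0.78, 2.817, 0], [0, -0.78, 2.817, 0], [0, -0.78, 2.817, 0]]])

```text
clock: 1.7
tool_pos: [0.1877, -0.1736, 0.2263]
orientation: [-58.8, 90.0, 49.2]
force: [0.9, 1.4, 0.1]
opening: -0.0
```

Request:
move_arm(commands=[[[0, -0.78, 2.817, 0], [0, -0.78, 2.817, 0], [0, -0.78, 2.817, 0], [0, -0.78, 2.817, 0], [0, -0.78, 2.817, 0], [0, -0.78, 2.817, 0], [0, -0.78, 2.817, 0], [0, -0.78, 2.817, 0]]])

```text
clock: 2.5
tool_pos: [0.1879, -0.022, 0.2292]
orientation: [38.5, 89.6, 146.6]
force: [0.7, 1.4, -0.2]
opening: 0.0003
```

Request:
move_arm(commands=[[[0, 0, 0, -0.14], [0, 0, 0, -0.14], [0, 0, 0, -0.14], [0, 0, 0, -0.14], [0, 0, 0, -0.14], [0, 0, 0, -0.14], [0, 0, 0, -0.14], [0, 0, 0, -0.14]]])

```text
clock: 3.3
tool_pos: [0.1878, -0.0224, 0.2292]
orientation: [-7.9, 89.6, 164.7]
force: [0.2, -1.0, -1.1]
opening: 0.0005
```

Request:
move_arm(commands=[[[0, 0, 0, -0.14], [0, 0, 0, -0.02], [0, 0, 0, 0], [0, 0, 0, 0]]])

```text
clock: 3.7
tool_pos: [0.1879, -0.0222, 0.2295]
orientation: [-16.5, 89.6, 164.8]
force: [-0.4, 0.1, 0.1]
opening: 0.0008
```

```bash
cat >> h.py <<'E'
def rep():
    o=get_obs();R=tool(o);z=S.T@R[:2,2]
    print('t',o['clock'],'stage',np.round(st(o['tool_pos'])*1e3,1),'z',o['tool_pos'][2],'virt a',np.arctan2(z[1],z[0]),'tilt',R[2],'q',np.round(o['joint_pos'],1),'F',np.round(o['force'],1),'open',o['opening'])
    return o,R
E
python3 - <<'E'
from h import *
o,R=rep()
p,d=snapshot('wrist');np.savez('w0.npz',p=p,d=d,R=R,t=o['tool_pos'])
cv2.imwrite('pics/w0.png',p[...,::-1])
E
```

```text
t 3.7 stage [-446.4   -3.1] z 0.229478667718382 virt a -2.803154698077972 tilt [-0.99997608 -0.00196423  0.00663231] q [ 84.1 -50.7 -47.1  -0.4 -93.6 -82.8] F [-0.4  0.1  0.1] open 0.0008340304192607129
```

View pics/w0.png

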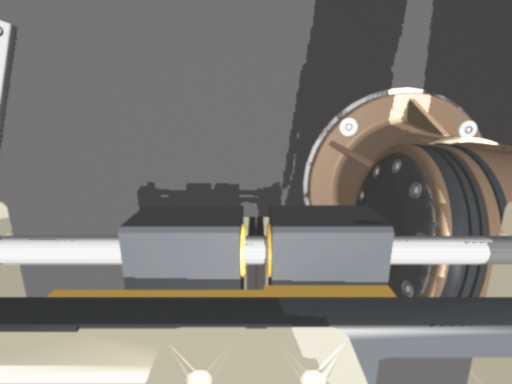

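My tool-to-stage axis mapping was wrong, so the first travel went back beside the base. Nothing was touched. I've corrected the axes and will move out to the stage, checking step by step.

Request:
move_arm(commands=[[[0, 0.36, -3.41, 0], [0, 0.36, -3.41, 0], [0, 0.36, -3.41, 0], [0, 0.36, -3.41, 0], [0, 0.36, -3.41, 0], [0, 0.36, -3.41, 0]]])

```text
clock: 4.35
tool_pos: [0.3175, -0.0392, 0.2358]
orientation: [-23.9, 89.5, 157.6]
force: [-1.3, -1.0, 1.9]
opening: 0.0005
```

```bash
python3 -c "
from h import *
o,R=rep();print(o['tool_pos'],np.r_[.598,-.0564,.23]-o['tool_pos']@np.eye(3), R.T@(np.r_[.598,-.0564,.23]-o['tool_pos']))"
```

```text
t 4.35 stage [-318.   21.] z 0.23582092393018156 virt a -2.7996727466394793 tilt [-0.99996311 -0.00347873  0.00785287] q [ 136.4  -81.   -37.1   -0.2 -133.5 -135. ] F [-1.3 -1.   1.9] open 0.0005251896512972608
[ 0.31747932 -0.03923242  0.23582092] [ 0.28052068 -0.01716758 -0.00582092] [ 0.00353682  0.02453475 -0.28001071]
```

Request:
move_arm(commands=[[[0, -2.854, 2.8, 0], [0, -2.854, 2.8, 0], [0, -2.854, 2.8, 0]]])

```text
clock: 4.65
tool_pos: [0.2283, 0.0446, 0.2362]
orientation: [-32.3, 89.2, 149.2]
force: [0.2, 1.0, 0.7]
opening: 0.0004
```

```bash
cat >> h.py <<'E'
def br():
    o,R=rep();q=np.deg2rad(o['joint_pos'][0]);p=o['tool_pos'][:2]
    d=np.r_[np.cos(q),np.sin(q)];n=np.r_[np.sin(q),-np.cos(q)]
    print('tcp',o['tool_pos'],'rho',p@d,'off',p@n,'d in tool',R.T@np.r_[d,0],'n in tool',R.T@np.r_[n,0])
E
python3 -c "
from h import *
br()"
```

```text
t 4.65 stage [-428.8   73. ] z 0.23623069736360108 virt a -2.799708187483612 tilt [-0.99990179 -0.0074915   0.01184423] q [ 136.1  -68.4  -43.6   -0.2 -114.1 -134.6] F [0.2 1.  0.7] open 0.0003764908220973012
tcp [0.2283057  0.04464865 0.2362307 ] rho -0.13338140656969608 off 0.19059484624623377 d in tool [ 0.0136479  -0.71257061  0.70146764] n in tool [-0.0031848  -0.7015604  -0.71260288]
```

Request:
move_arm(commands=[[[0, -2.85, 2.806, 0], [0, -2.85, 2.806, 0], [0, -2.85, 2.806, 0], [0, -2.85, 2.806, 0], [0, -2.85, 2.806, 0], [0, -2.85, 2.806, 0]]])

```text
clock: 5.25
tool_pos: [0.0554, 0.2109, 0.2382]
orientation: [-15.9, 89.6, 165.5]
force: [0.7, -0.6, 1.2]
opening: 0.0005
```

```bash
python3 -c "
from h import *
br()"
```

```text
t 5.25 stage [-644.7  177.4] z 0.23824249159149452 virt a -2.8014553814685814 tilt [-0.99997949 -0.00175581  0.00615894] q [ 136.2  -36.1  -44.5   -0.2  -81.3 -134.8] F [ 0.7 -0.6  1.2] open 0.000486302606609475
tcp [0.05543606 0.21092703 0.23824249] rho 0.10596886176809106 off 0.19061471802449398 d in tool [ 0.0055858  -0.70953783  0.70464521] n in tool [-0.00313278 -0.70466516 -0.70953309]
```

Request:
move_arm(commands=[[[0, -2.85, 2.806, 0], [0, -2.85, 2.806, 0], [0, -2.85, 2.806, 0], [0, -2.85, 2.806, 0], [0, -2.85, 2.806, 0], [0, -2.85, 2.806, 0], [0, -2.85, 2.806, 0], [0, -2.85, 2.806, 0]]])

```text
clock: 6.05
tool_pos: [-0.1749, 0.433, 0.2397]
orientation: [-10.1, 89.7, 171.3]
force: [-0.5, -0.2, 1.0]
opening: 0.0003
```

```bash
python3 -c "
from h import *
br()"
```

```text
t 6.05 stage [-932.7  317.1] z 0.23965382945878644 virt a -2.8017933896372345 tilt [-9.99984381e-01 -9.77344008e-04  5.50289851e-03] q [ 1.361e+02 -1.000e-01 -2.330e+01 -2.000e-01 -6.660e+01 -1.346e+02] F [-0.5 -0.2  1. ] open 0.00033868325300946163
tcp [-0.1749223   0.43303417  0.23965383] rho 0.42637506125529184 off 0.19057994302087625 d in tool [ 0.00456527 -0.71082571  0.70335337] n in tool [-0.00322418 -0.70336751 -0.71081907]
```

Request:
move_arm(commands=[[[0, 0.11, -4.37, 0], [0, 0.11, -4.37, 0], [0, 0.11, -4.37, 0], [0, 0.11, -4.37, 0], [0, 0.11, -4.37, 0], [0, 0.11, -4.37, 0]]])

```text
clock: 6.65
tool_pos: [0.0902, 0.4319, 0.2386]
orientation: [-17.0, 89.6, 164.4]
force: [-0.5, 1.5, 0.5]
opening: 0.0004
```

Request:
move_arm(commands=[[[0, 0.11, -4.37, 0], [0, 0.11, -4.37, 0], [0, 0.11, -4.37, 0], [0, 0.11, -4.37, 0], [0, 0.11, -4.37, 0], [0, 0.11, -4.37, 0]]])

```text
clock: 7.25
tool_pos: [0.3529, 0.432, 0.2365]
orientation: [-10.1, 89.6, 171.2]
force: [-1.0, 1.6, -0.4]
opening: 0.0005
```

```bash
python3 -c "
from h import *
br();o=get_obs();print(tool(o).T@(np.r_[.598,-.0564,.24]-o['tool_pos'])*100)"
```

```text
t 7.25 stage [-430.7  479.9] z 0.2365340528688395 virt a -2.801975222206598 tilt [-0.99997808 -0.00116544  0.00651712] q [ 70.6   9.3 -13.1  -0.4 -67.7 -69.1] F [-1.   1.6 -0.4] open 0.0005005087280866047
tcp [0.35285945 0.43201373 0.23653405] rho 0.5246882575958202 off 0.18933539461794163 d in tool [-0.00122144 -0.93500913 -0.35462155] n in tool [-0.00650686  0.35462174 -0.93498721]
[ -0.55627341  49.41356742 -23.33513857]
```

Request:
move_arm(commands=[[[0, 3.8, -1.795, 0], [0, 3.8, -1.795, 0], [0, 3.8, -1.795, 0], [0, 3.8, -1.795, 0], [0, 3.8, -1.795, 0], [0, 3.8, -1.795, 0], [0, 3.8, -1.795, 0]]])

```text
clock: 7.95
tool_pos: [0.484, 0.1681, 0.2356]
orientation: [-13.2, 89.6, 168.2]
force: [-0.0, 0.6, 0.1]
opening: 0.001
```

Request:
move_arm(commands=[[[0, 3.8, -1.795, 0], [0, 3.8, -1.795, 0], [0, 3.8, -1.795, 0], [0, 3.8, -1.795, 0], [0, 3.8, -1.795, 0], [0, 3.8, -1.795, 0]]])

```text
clock: 8.55
tool_pos: [0.5977, -0.0572, 0.2342]
orientation: [-12.9, 89.6, 168.5]
force: [0.7, 0.9, 0.5]
opening: 0.0007
```

Request:
move_arm(commands=[[[0, 0, 0, -0.14], [0, 0, 0, -0.14], [0, 0, 0, -0.14], [0, 0, 0, -0.14], [0, 0, 0, -0.14], [0, 0, 0, -0.14], [0, 0, 0, -0.14], [0, 0, 0, -0.14]]])

```text
clock: 9.35
tool_pos: [0.597, -0.0555, 0.2341]
orientation: [-76.1, 89.6, 169.7]
force: [-0.3, 0.0, 0.9]
opening: 0.0006
```

Request:
move_arm(commands=[[[0, 0, 0, -0.14], [0, 0, 0, -0.14], [0, 0, 0, -0.14], [0, 0, 0, -0.14], [0, 0, 0, -0.14], [0, 0, 0, -0.14], [0, 0, 0, -0.14], [0, 0, 0, -0.14]]])

```text
clock: 10.15
tool_pos: [0.597, -0.0555, 0.2341]
orientation: [-140.5, 89.6, 169.5]
force: [0.9, 0.5, -0.2]
opening: 0.0001
```

Request:
move_arm(commands=[[[0, 0, 0, -0.14], [0, 0, 0, -0.13], [0, 0, 0, 0], [0, 0, 0, 0]]])

```text
clock: 10.55
tool_pos: [0.597, -0.0555, 0.2342]
orientation: [-156.6, 89.6, 168.4]
force: [-0.6, -0.0, 0.6]
opening: 0.0004
```

```bash
python3 - <<'E'
from h import *
br();o=get_obs();R=tool(o);print(R.T@(np.r_[.598,-.0564,.06]-o['tool_pos'])*100)
p,d=snapshot('wrist');np.savez('w0.npz',p=p,d=d,R=R,t=o['tool_pos'])
cv2.imwrite('pics/w1.png',p[...,::-1])
E
```

```text
t 10.55 stage [-47.2  92.3] z 0.23423035006991422 virt a -0.2947019760543338 tilt [-0.9999746  -0.00283295 -0.00654043] q [ 13.2  13.5  -8.2  -0.2 -68.7 131.9] F [-0.6 -0.   0.6] open 0.00036635885252761887
tcp [ 0.59702279 -0.05548148  0.23423035] rho 0.5684712591556417 off 0.19066944434576633 d in tool [-0.00647108  0.7455159   0.66645642] n in tool [-0.00298796 -0.66648182  0.7455153 ]
[17.42177892  0.03010093  0.24667436]
```

View pics/w1.png

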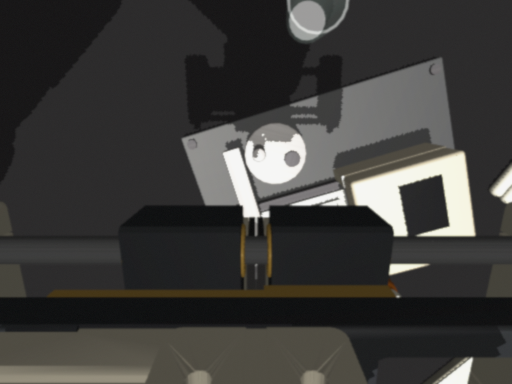

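```bash
python3 - <<'E'
from h import *
f=np.load('w0.npz');c=calibration('wrist');X=np.eye(4);X[:3,:3]=f['R'];X[:3,3]=f['t']
cc=dict(mtx=c['mtx'],T=X@c['tool_from_camera'])
for n,u,v,z in [('peg',260,153,.09),('bolt',292,158,.051),('rear left plate corner',184,138,.012),('front left',441,59,.012)]:print(n,st(ray(cc,u,v,z))*1e3)
E
```

```text
peg [-36.99687718 116.84592685]
bolt [-4.59292317 95.50674486]
rear left plate corner [-126.03168661  152.77307681]
front left [197.20953707 151.1372992 ]
```

Request:
move_arm(commands=[[[3, 0, 0.04, 0], [3, 0, 0.04, 0], [3, 0, 0.04, 0], [3, 0, 0.04, 0], [2.5, 0, 0.04, 0], [1.9, 0, 0.04, 0], [1, 0, 0, 0], [0, 0, 0, 0]]])

```text
clock: 11.4
tool_pos: [0.5971, -0.0567, 0.0593]
orientation: [-152.2, 89.5, 173.0]
force: [-0.4, 0.5, 0.5]
opening: 0.0006
```

Request:
move_arm(commands=[[[0, 0.4076, -0.1447, 0.1], [0, 0.4076, -0.1447, 0.1], [0, 0.4076, -0.1447, 0.1], [0, 0.4076, -0.1447, 0.1], [0, 0.4076, -0.1447, 0.1], [0, 0.4076, -0.1447, 0.1]]])

```text
clock: 12.0
tool_pos: [0.6097, -0.0353, 0.0617]
orientation: [-113.6, 89.6, 177.0]
force: [-3.6, -5.9, 1.3]
opening: 0.0007
```

```bash
cat >> h.py <<'E'
def cam(w,ax=(-3.5,96)):
    o,R=rep();p=st(o['tool_pos'])*1e3-ax
    print('rel tool y,z',(S@p)@R[:2,1:])
    p,d=snapshot(w);cv2.imwrite('pics/last.png',p[...,::-1]);np.savez('last.npz',p=p,d=d,R=R,t=o['tool_pos'])
E
python3 -c "
from h import *
cam('top')"
```

```text
t 12.0 stage [-41.5 115.5] z 0.06173263075751107 virt a -0.895517768753859 tilt [-0.99997073 -0.00700891 -0.0030682 ] q [ 14.9  23.4 -18.7  -0.2 -48.3  95.8] F [-3.6 -5.9  1.3] open 0.0007161379975031813
rel tool y,z [-17.46983089 -38.9334167 ]
```

Request:
move_arm(commands=[[[0, 0.4076, -0.1447, 0.1], [0, 0.4076, -0.1447, 0.1], [0, 0.4076, -0.1447, 0.1], [0, 0.4076, -0.1447, 0.1], [0, 0.4076, -0.1447, 0.1], [0, 0.4076, -0.1447, 0.1], [0, 0.4076, -0.1447, 0.1], [0, 0.4076, -0.1447, 0.1]]])

```text
clock: 12.85
tool_pos: [0.6405, -0.0234, 0.0614]
orientation: [-69.6, 89.5, 175.3]
force: [-6.5, -3.3, 2.1]
opening: 0.0008
```

```bash
python3 -c "
from h import *
cam('top')"
```

```text
t 12.85 stage [-15.8 136.3] z 0.06137183311576304 virt a -1.6938409670935168 tilt [-0.99995932 -0.00845202  0.00314925] q [ 15.2  25.9 -14.5  -0.2 -50.1  49.8] F [-6.5 -3.3  2.1] open 0.0008413814816320841
rel tool y,z [-17.20178587 -38.4905149 ]
```

Tracking well with about 7 N. Continuing the arc.

Request:
move_arm(commands=[[[0, 0.4076, -0.1447, 0.1], [0, 0.4076, -0.1447, 0.1], [0, 0.4076, -0.1447, 0.1], [0, 0.4076, -0.1447, 0.1], [0, 0.4076, -0.1447, 0.1], [0, 0.4076, -0.1447, 0.1], [0, 0.4076, -0.1447, 0.1]]])

```text
clock: 13.6
tool_pos: [0.6678, -0.034, 0.0611]
orientation: [-35.7, 89.5, 169.1]
force: [-6.8, 1.6, 4.1]
opening: 0.0005
```

```bash
python3 -c "
from h import *
cam('top')"
```

```text
t 13.6 stage [ 13.4 134.8] z 0.06110110076749481 virt a -2.3937919399161864 tilt [-0.99995765 -0.00536558  0.0074773 ] q [ 13.6  28.1 -10.6  -0.3 -51.8  11.3] F [-6.8  1.6  4.1] open 0.0004946389718685609
rel tool y,z [-16.92603326 -38.74075289]
```

Request:
move_arm(commands=[[[0, 0.4076, -0.1447, 0.1], [0, 0.4076, -0.1447, 0.1], [0, 0.4076, -0.1447, 0.1], [0, 0.4076, -0.1447, 0.1], [0, 0.4076, -0.1447, 0.1], [0, 0.4076, -0.1447, 0.1], [0, 0.4076, -0.1447, 0.1], [0, 0, 0, 0]]])

```text
clock: 14.45
tool_pos: [0.6826, -0.0597, 0.0611]
orientation: [-7.1, 89.6, 157.6]
force: [-4.1, 4.2, 1.2]
opening: 0.0007
```

```bash
python3 - <<'E'
from h import *
cam('scene');f=np.load('last.npz')
cv2.imwrite('pics/c2.png',cv2.resize(f['p'][130:275,110:280,::-1],None,fx=4,fy=4,interpolation=cv2.INTER_CUBIC))
E
```

```text
t 14.45 stage [ 35.5 114.9] z 0.0611196749862636 virt a -3.093103303332859 tilt [-9.99974996e-01 -8.76910561e-04  7.01699544e-03] q [ 11.1  29.3  -8.4  -0.3 -52.6 -26.3] F [-4.1  4.2  1.2] open 0.0006924890146812873
rel tool y,z [-16.95210327 -39.84288223]
```

View pics/c2.png

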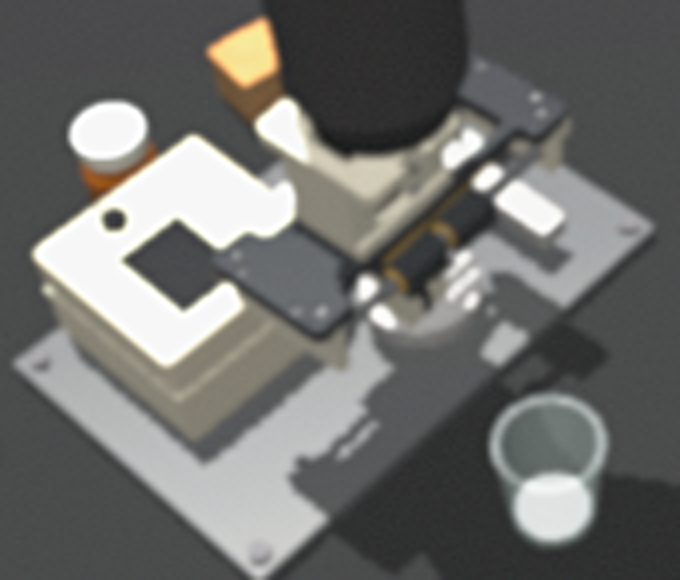

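Request:
move_arm(commands=[[[0, -1, 0, 0], [0, -1, 0, 0], [-3, 0, 0, 0], [-4, 0, 0, 0], [-4, 0, 0, 0], [-3, 0, 0, 0], [0, 0, 0, 0]]])

```text
clock: 15.2
tool_pos: [0.6925, -0.0404, 0.2067]
orientation: [-139.3, 89.7, 25.7]
force: [0.2, -0.1, -1.1]
opening: 0.0005
```

Request:
move_arm(commands=[[[0, 2.25, 2.76, 0], [0, 2.25, 2.76, 0], [0, 2.25, 2.76, 0], [0, 2.25, 2.76, 0], [0, 2.25, 2.76, 0], [0, 2.25, 2.76, 0], [0, 0, 0, 0]]])

```text
clock: 15.9
tool_pos: [0.4912, -0.1289, 0.2019]
orientation: [-5.4, 89.7, 159.4]
force: [1.2, 0.4, -0.0]
opening: 0.0006
```

```bash
python3 - <<'E'
from h import *
cam('top');f=np.load('last.npz')
cv2.imwrite('pics/c3.png',cv2.resize(f['p'][85:265,255:435,::-1],None,fx=3.3,fy=3.3,interpolation=cv2.INTER_CUBIC))
E
```

```text
t 15.9 stage [-125.   -10.3] z 0.20188392746611508 virt a -3.090518490357424 tilt [-9.99983081e-01 -5.47421594e-04  5.79112386e-03] q [  7.4   6.  -21.8  -0.2 -62.4 -22.4] F [ 1.2  0.4 -0. ] open 0.0005750375407205436
rel tool y,z [100.00752931 126.7658181 ]
```

View pics/c3.png

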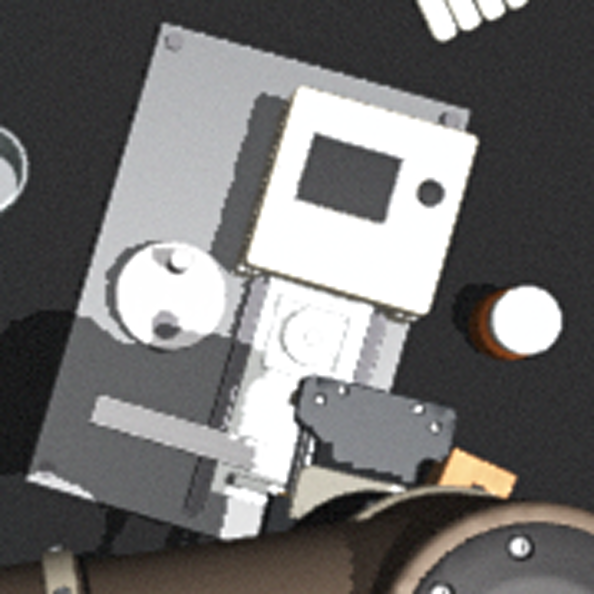

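Request:
move_arm(commands=[[[0, -1.0, 0.75, 0.05], [3, 0, 0, 0], [3, 0, 0, 0], [3, 0, 0, 0], [3, 0, 0, 0], [1.7, 0, 0, 0], [1, 0, 0, 0], [0, 0, 0, 0]]])

```text
clock: 16.75
tool_pos: [0.4886, -0.1161, 0.0531]
orientation: [9.6, 89.5, 171.6]
force: [-0.5, 0.3, -0.3]
opening: 0.0008
```

```bash
python3 - <<'E'
from h import *
t=calibration('top');T=lambda u,v:(255+(u+.5)/3.3-.5,85+(v+.5)/3.3-.5)
p=st(ray(t,*T(180,257),.09))*1e3;print(p, np.arctan2(p[1]-96,p[0]+3.5))
rep()
E
```

```text
[ 36.2595698  100.32825279] 0.10843366353877493
t 16.75 stage [-131.5    1. ] z 0.053090503911479084 virt a -3.139240393050083 tilt [-0.99996469  0.00140114  0.00828582] q [  9.   15.5 -33.   -0.2 -42.  -26.8] F [-0.5  0.3 -0.3] open 0.0008499764961519241
```

Request:
move_arm(commands=[[[0, 0, -0.5, 0], [0, 0, -0.5, 0], [0, 0, -0.5, 0], [0, 0, -0.5, 0], [0, 0, -0.5, 0], [0, 0, -0.5, 0]]])

```text
clock: 17.35
tool_pos: [0.5171, -0.1259, 0.0543]
orientation: [3.5, 89.6, 165.5]
force: [-3.0, 1.3, 3.8]
opening: 0.0003
```

Request:
move_arm(commands=[[[0, 0, -0.5, 0], [0, 0, -0.4, 0], [0, 0, 0, 0]]])

```text
clock: 17.65
tool_pos: [0.5263, -0.1288, 0.0539]
orientation: [4.5, 89.7, 166.5]
force: [-0.3, -0.7, -0.5]
opening: 0.0005
```

```bash
python3 - <<'E'
from h import *
rep();p,d=snapshot('top')
cv2.imwrite('pics/c4.png',cv2.resize(p[85:265,255:435,::-1],None,fx=3.3,fy=3.3,interpolation=cv2.INTER_CUBIC))
E
```

```text
t 17.65 stage [-91.7   0.7] z 0.05386340605401303 virt a -3.1400361557276244 tilt [-9.99981644e-01  4.74113156e-04  6.04049503e-03] q [  6.9  18.5 -28.1  -0.2 -43.7 -24.8] F [-0.3 -0.7 -0.5] open 0.0005188695774534974
```

View pics/c4.png

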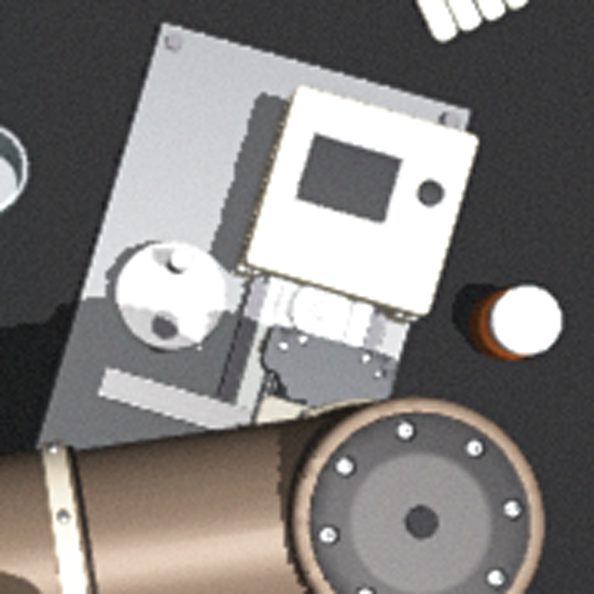

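Request:
move_arm(commands=[[[0, 0, -0.4, 0], [0, 0, -0.4, 0], [0, 0, -0.4, 0], [0, 0, -0.2, 0], [0, 0, 0, 0]]])

```text
clock: 18.2
tool_pos: [0.5393, -0.133, 0.0538]
orientation: [4.3, 89.6, 166.3]
force: [-0.9, -0.1, -0.9]
opening: 0.0003
```

Request:
move_arm(commands=[[[0, 0, -0.2, 0], [0, 0, 0, 0]]])

```text
clock: 18.4
tool_pos: [0.5409, -0.1335, 0.0538]
orientation: [4.5, 89.6, 166.5]
force: [-1.5, -0.6, -0.9]
opening: 0.0003
```

```bash
python3 - <<'E'
from h import *
rep()
E
```

```text
t 18.4 stage [-76.3   0.7] z 0.053792085081014775 virt a -3.139950420685192 tilt [-9.99978354e-01  5.18976128e-04  6.55909737e-03] q [  6.2  19.8 -26.1  -0.2 -44.5 -24. ] F [-1.5 -0.6 -0.9] open 0.0003464871001032786
```

Not at the stop yet (the force is still low), so I'll keep going in small steps.

Request:
move_arm(commands=[[[0, 0, -0.2, 0], [0, 0, 0, 0]]])

```text
clock: 18.6
tool_pos: [0.5428, -0.1342, 0.0538]
orientation: [4.4, 89.6, 166.4]
force: [-1.4, 0.6, -1.1]
opening: 0.0002
```

Request:
move_arm(commands=[[[0, 0, -0.15, 0], [0, 0, 0, 0]]])

```text
clock: 18.8
tool_pos: [0.543, -0.1343, 0.0537]
orientation: [5.0, 89.5, 167.0]
force: [-5.9, 3.4, 3.6]
opening: -0.0001
```

```bash
python3 - <<'E'
from h import *
rep()
E
```

```text
t 18.8 stage [-74.1   0.6] z 0.05372181145797414 virt a -3.1401639527448473 tilt [-9.99962691e-01  7.53531450e-04  8.60510692e-03] q [  6.   20.  -25.7  -0.2 -44.8 -23.9] F [-5.9  3.4  3.6] open -0.00011471199142178568
```

Request:
move_arm(commands=[[[0, 0, -0.1, 0], [0, 0, 0, 0], [0, 0, 0, 0]]])

```text
clock: 19.1
tool_pos: [0.5431, -0.1344, 0.0537]
orientation: [5.1, 89.4, 167.1]
force: [-8.4, 5.1, 6.8]
opening: 0.0007
```

Request:
move_arm(commands=[[[0, 0, 1, 0], [0, 0, 2, 0], [0, 0, 2, 0], [-4, 0, 0, 0], [-4, 0, 0, 0], [-4, 0, 0, 0], [0, 0, 0, 0]]])

```text
clock: 19.8
tool_pos: [0.5023, -0.1197, 0.1804]
orientation: [-149.9, 89.7, 12.2]
force: [-0.4, -0.3, 0.0]
opening: 0.0005
```

Request:
move_arm(commands=[[[0, 0, 3, 0], [0, 0, 3, 0], [0, 0, 3, 0], [0, 0, 3, 0], [0, 0, 0, 0]]])

```text
clock: 20.3
tool_pos: [0.3816, -0.0821, 0.1749]
orientation: [-13.3, 89.7, 148.8]
force: [0.5, 0.7, 0.4]
opening: 0.0007
```

```bash
python3 - <<'E'
from h import *
rep()
for n in('top','scene'):
    p,d=snapshot(n)
    y,x=(85,255) if n=='top' else (130,110)
    cv2.imwrite(f'pics/f_{n}.png',cv2.resize(p[y:y+180,x:x+180,::-1],None,fx=3.3,fy=3.3,interpolation=cv2.INTER_CUBIC))
E
```

```text
t 20.3 stage [-2.437e+02  1.000e-01] z 0.1749374105217198 virt a -3.1393419903624538 tilt [-0.99998592 -0.00121802  0.00516494] q [ 17.   -4.9 -36.7  -0.3 -58.4 -34.9] F [0.5 0.7 0.4] open 0.0006912436598232002
```

View pics/f_top.png

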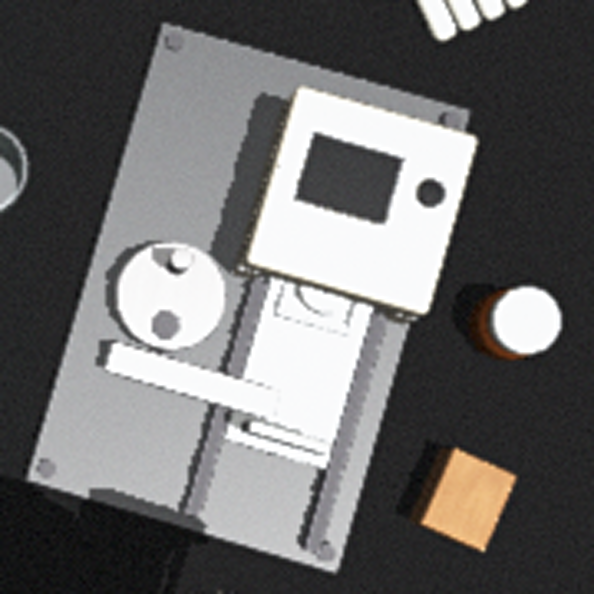

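View pics/f_scene.png

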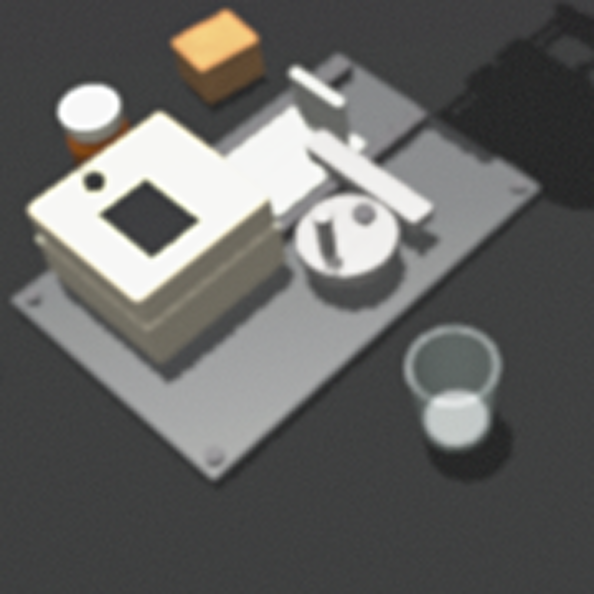

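```bash
python3 - <<'E'
from h import *
t=calibration('top');T=lambda u,v:(255+(u+.5)/3.3-.5,85+(v+.5)/3.3-.5)
g=lambda u,v,z:st(ray(t,*T(u,v),z))*1e3
print('travel',g(110,341,.044)-g(93,393,.044),g(326,455,.077)-g(310,508,.077))
p=g(181,258,.09);print('cam',np.arctan2(p[1]-96,p[0]+3.5))
print(close_job())
E
```

```text
travel [36.26450664 -0.98253225] [35.25986278 -0.37366015]
cam 0.08980453355939326
the job is handed in; nothing more can be done
None
```

I turned the cam to its low point, then pushed the slide to its end stop by its rear plate. I took the hand clear and handed the job in at about 20 s of the 53 s allowed. No verdict was reported.

**Cam:** I pushed the peg with the closed fingertips in a clockwise arc, at about 7 N. Pictures put the cam at about 0.1 rad before and after the slide was pushed (limit 0.45), and the slide was still back when the cam was done.

**Slide:** I measured 36.3 mm of travel on the follower arm and 35.3 mm on the rear plate, against 36 mm nominal. The fingers stopped advancing at the end while the force rose to about 12 N, which fits the end stop.

**Cassette and bystanders:** In the last top view the cassette sits in its pocket, partly under the reader roof. I checked that by eye only and did not measure the distance. The beaker, jar and carton look unmoved.

**What went wrong or disagreed:**
- **Wrong first move:** I mixed up the tool axes, and the first move took the arm back beside its base into an awkward pose. It had to be brought back round at about 0.23 m height. No contact showed up in the forces.
- **Starting cam angle:** The two fixed cameras disagreed by about 0.2 rad (2.62 and 2.43). The wrist view gave about 2.58, near the top camera's value.

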